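# Close and lock off the valve under the riser shelf

### The job

Move the glass measuring cylinder that stands in the handle's way into the blue spill tray, upright. Then turn the red knob under the little white shelf fully closed: its wing goes to the right, as seen from the robot, up to the stop. Finally lock it off: push the yellow-topped bolt on the shelf across to the right until it is fully home in its keeper, without shifting or knocking over the other vessels and bottles.

Things in the scene. Friction and masses are not known exactly. Their poses are not given: they have to be found in the camera images.
- riser: White shelf on two aluminium legs, fixed; 180 mm deep (its x from -80 at the front edge to +100 mm), 250 mm wide (its y +-125 mm), deck 12 mm thick, top 170 mm above the worktop. Origin: on the worktop, mid width. Its -x points out of its front to the robot, +y to the robot's left. Yaw varies. Vessels up to 125 mm tall stand on the deck behind its x = +20 mm; the bolt is on the front part.
- valve_knob (a joint): Red knob under the deck with a wing (bar) for a handle, turning about a vertical axis, held by friction (0.25 N m). 0 = closed stop, wing 0.65 rad to the right of straight out (riser's -x); 0.65 = straight out; 1.4 = fully open, wing to the left. Seen from above it closes counter-clockwise. It stays where it is left.
- knob_axis (a point): Fixed point on the knob's vertical axis at the wing's mid height (141 mm above the worktop), 35 mm behind the shelf's front edge. Axes as the riser's.
- knob_wing (a point): Point inside the wing, 105 mm from the knob's axis, at its mid height and mid width; moves with the knob; its -x points outwards along the wing. The wing is a bar 14 mm wide, 22 mm tall (130 to 152 mm above the worktop, 6 mm below the deck) and ends 125 mm from the axis, well out in front of the shelf's edge, where it can be pushed sideways or pinched from above.
- bolt (a joint): Steel bolt, 12 mm thick, sliding along the riser's y in a slotted barrel on the deck, rod axis 180 mm above the worktop. 0 = fully back (left), 0.080 m = fully home (right) at its stop, tip 13 mm inside the keeper. Friction 2 N; stays where left. A brass cam on the knob's spindle blocks it unless the knob is closed.
- bolt_handle (a point): Centre of the yellow ball (18 mm) on the bolt's upright handle, 230 mm above the worktop; the steel post below it is 12 mm thick and free from 192 mm up to the ball. The barrel below reaches up to 191 mm. Moves with the bolt.
- keeper_mouth (a point): Middle of the keeper's mouth on the deck, on the bolt's line; the keeper is a dark steel block 18 mm long and reaching up to 193 mm above the worktop. Fixed to the riser.
- measuring_cylinder: Glass measuring cylinder, 196 mm tall, empty, 110 g: open tube 32 mm in diameter over a flat foot 55 x 64 mm and 8 mm thick. Stands upright on the worktop in front of the shelf, in the wing's swing. Origin: centre of its underside, z up.
- spill_tray: Blue square tray, fixed, 124 x 124 mm, 14 mm high, walls 4 mm, floor 4 mm thick. Origin: centre of its underside, axes along its sides. Fixed neighbours: a white bottle apparatus, about 0.25 m tall, to its right (world y below -0.07 m), and a pump, 0.35 m tall on a blue tank, behind it and right of the shelf (x above 0.58 m, y from -0.1 to 0.23 m).
- flask_1: Conical glass flask, 67 mm wide, 109 mm tall, standing on the deck. Origin: centre of its underside. Leave it alone.
- tablet_tub: White tub with a blue lid, 68 mm wide, 82 mm tall, standing on the deck. Origin: centre of its underside. Leave it alone.
- reagent_amber: Amber bottle with a black cap, 60 mm wide, 125 mm tall, standing on the deck. Origin: centre of its underside. Leave it alone.
- reagent_white: White bottle with a red cap, 67 mm wide, 135 mm tall, on the worktop left of the knob. Origin: centre of its underside. Leave it alone.
- beaker_100: Glass beaker, 53 mm wide, 68 mm tall, on the worktop in front of the shelf, left of the cylinder. Origin: centre of its underside. Leave it alone.
- wash_bottle: Wash bottle with a blue cap and bent spout, 66 x 109 mm, 186 mm tall, on the worktop to the left of the shelf. Origin: on its underside. Leave it alone.
- masking_tape: Roll of masking tape lying flat, 95 mm wide, 22 mm tall, on the worktop under the shelf. Origin: centre of its underside. It is in nobody's way.
There are look-alikes about, which are no part of the job. What is shaped like the measuring_cylinder but green is not meant.

How it is judged:
By the outcome, as a careful person would: the job done as asked, in the order asked, and still so for the second after the job is handed in, with the robot touching nothing.
It also fails if it takes over 66 s, if anything falls off the work surface, if the arm or the gripper's body presses on something with over 40 N, if the wrist force passes 120 N, or if a joint passes its speed limit or range.

### The arm

A 7-joint arm with a two-finger parallel gripper is mounted at the origin on a cart in front of the work surface, level with it; the furniture and walls round the work are solid. World frame = base frame: x ahead of the robot, y to its left, z up, the work surface at z = 0. Lengths are in m, angles in degrees, forces in N, time in s.
With the tool pointing down it reaches from about 0.4 to 0.875 m from the base axis. Payload 6.5 kg.
Tool frame: the origin (TCP) lies at the very end of the fingers, on their centre line; the grasp point (between the pads) lies 19 mm behind it; z points along the fingers, y is the line along which they close (so a half turn about z gives the same grasp; the last joint's range is limited). The gripper opens to 85 mm and grips with 20 to 120 N. Pads are 22 mm wide; open, the fingers measure 114 mm over their backs; the gripper's body (76 mm by 85 mm) begins 54 mm behind the grasp point. The pads swing forward as they close: fully open they stand 13 mm farther back than shut.
Start: joints at [-3.793, 30.733, -0.252, 88.115, 0.149, 61.152, -4.079], TCP at [0.65, 0, 0.231] pointing down, gripper open.
Joint ranges: [-154.64, 154.64], [-21.42, 123.67], [-72.66, 72.17], [13.99, 137.28], [-74.86, 254.86], [10.95, 109.41], [-158.01, 158.01]. Speed limits (degrees/s): [136.94, 136.94, 180, 180, 180, 180, 180].

### API

Orientations are given as a 3x3 rotation matrix whose columns are the frame's x, y, z axes.
In Python, from cell import telemetry, vision, manip gives the robot as it stands.
- The arm moves only by the tool play_rows, never from a script. Its argument "increments" is a list of rows, each an object with "fingers": the gripper's target within -1 to 1 (shut at 1, half-way at 0, fully open at -1); "translation": the shift along the tool's x, y, z normalised to -1 to 1, where 1 is 0.02 m, a list of three; "twist": the turn, a rotation vector about the tool's x, y, z normalised to -1 to 1, where 1 is 6 degrees, a list of three. A call has 1 to 12 rows; each row shifts and turns the commanded pose from where the row before left it, along the tool's axes as they then stand; what a row does not reach is not made up. A row lasts 1/12 s, in which the tool goes at most 41.7 mm and 7.16 degrees, less where a joint would pass 70% of its speed; a pose out of reach is approached as far as the arm can. A call with a number of a shift or a turn outside -1 to 1 is refused whole. A call with a gripper value outside its range is refused whole. The fingers move at their own pace and stop on an object; "newtons" is the grip in N (left out, the last holds). Time passes only in rows, so rows that do not move let the fingers close. It gives the time, the measured TCP pose, the force, the opening and the grip force at its end, in the units of the state.
- telemetry.state(): the state, without advancing time (a new reading comes with each control period).
- vision.capture(name): name is "scene" or "side" or "wrist"; returns (picture, depth): 420x560x3 uint8, blue, green, red; 420x560 float32, m along the optical axis (not along the pixel's ray), 0 where there is no reading.
- vision.get_calibration(name): a dict with "K" (3x3 intrinsics, pixels), "xyz" and "rotation" of the camera in the world. Camera axes: x right, y down, z forward; pixel columns grow to the right and rows downward; lengths in m; the calibration is good to about 2 mm. A picture is of the moment at which its call begins: read the wrist's pose just before it. get_calibration takes no time and is no camera call; for the wrist camera it gives the pose at the moment of the call.
- manip.close_job(): hands the job in; it is judged then, once.
The state is a dict: "time": time; "q": joint angles; "dq": joint speeds; "tau": joint torques, N m; "position": TCP position; "orientation": TCP orientation; "contact_force": force on the tool from outside, world axes, zero at the start; "wrist_torque": the same for the moment, N m; "gripper_width": finger opening in m; "grip_force": force on a finger pad.
Only numpy, scipy, OpenCV 4.12 (cv2) and the standard library are available. Lean on these libraries where they do the work, as an engineer would, in place of code of your own. Each camera call takes 0.05 s, during which the arm holds its last target. There are 200 camera calls.

## Working session

There is one attempt and no reset: what is moved stays moved. The work goes in short steps, Python scripts to look and compute and a tool call to move; the robot and the scene stay as the last step left them, time stands still between calls to the robot, and variables do not carry over. Pictures are saved under pics/ and viewed, at most 10 in all, crops included, and the job is handed in when it is done.

Besides the shell and the picture viewer there is one more tool, called after ">>>" in YAML: its name, and indented under it one key for each argument. play_rows: Moves the arm, as the interface text tells. Scaled input: -1 to 1 covers 0.02 m each way for a shift and 6 degrees each way for a turn. Its arguments: {"type":"object","properties":{"increments":{"type":"array","items":{"type":"object","properties":{"fingers":{"type":"number"},"translation":{"type":"array","items":{"type":"number"}},"twist":{"type":"array","items":{"type":"number"}}}}},"newtons":{"type":"number"}},"required":["increments"]}

```bash
mkdir -p pics; cat > h.py <<'E'
import numpy as np, cv2
from cell import telemetry, vision, manip
def cap(n,tag):
    c=vision.get_calibration(n); im,d=vision.capture(n)
    cv2.imwrite(f'pics/{tag}.png',im); np.savez(f'{tag}.npz',im=im,d=d,K=c['K'],t=c['xyz'],R=c['rotation'])
def world(tag):
    z=np.load(tag+'.npz'); d=z['d']; v,u=np.mgrid[:d.shape[0],:d.shape[1]]
    K=z['K']; P=np.stack([(u-K[0,2])/K[0,0]*d,(v-K[1,2])/K[1,1]*d,d],-1)@z['R'].T+z['t']
    P[d<=0]=np.nan; return P,z['im']
E
python3 - <<'E'
from h import *
for n in('scene','side'): cap(n,n+'1')
a=cv2.imread('pics/scene1.png');print(a.shape)
for n in('scene1','side1'):
    z=np.load(n+'.npz');print(z['t'],z['R'][:,2])
E
```

```text
(420, 560, 3)
[-0.14598477  0.71798154  1.11794111] [ 0.53371866 -0.33679802 -0.77570064]
[-0.08451376  1.44840845  0.7341738 ] [ 0.43294209 -0.80596846 -0.40370284]
```

View pics/scene1.png

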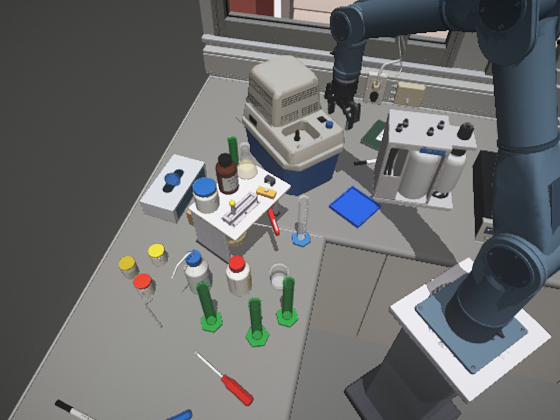

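View pics/side1.png

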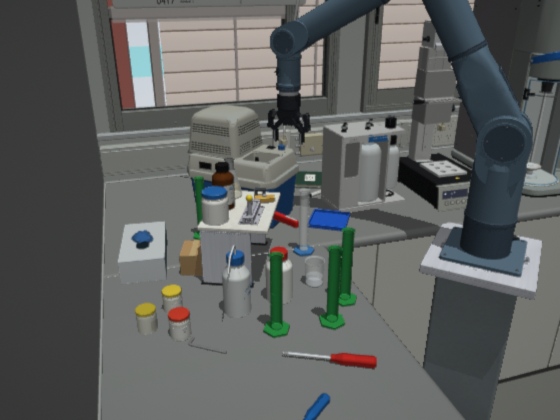

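The cylinder is at about (302,238) with its blue foot, the tray at (355,206), the red wing at (272,220) and the yellow ball at (233,204). Next I'll take a closer crop and measure.

```bash
python3 - <<'E'
from h import *
P,im=world('scene1')
cv2.imwrite('pics/c1.png',cv2.resize(im[140:300,170:390],None,fx=3.6,fy=3.6,interpolation=cv2.INTER_CUBIC)[:600,:800])
hsv=cv2.cvtColor(im,cv2.COLOR_BGR2HSV)
def seg(name,lo,hi,box,zr):
    u0,u1,v0,v1=box;m=np.zeros(im.shape[:2],bool);m[v0:v1,u0:u1]=1
    m&=cv2.inRange(hsv,lo,hi)>0;m&=(P[...,2]>zr[0])&(P[...,2]<zr[1])
    q=P[m];print(name,len(q),'mean',q.mean(0).round(3),'min',q.min(0).round(3),'max',q.max(0).round(3));return q
q=seg('tray',(105,150,60),(130,255,255),(320,390,180,235),(-.01,.03));
print(cv2.minAreaRect((q[:,:2]*1000).astype(np.float32)))
seg('foot',(95,80,60),(125,255,255),(285,320,225,255),(-.01,.03))
q=seg('wing',(0,150,60),(8,255,255),(262,285,195,240),(.12,.17))
q=q[q[:,2]>.147];print(cv2.fitLine((q[:,:2]).astype(np.float32),2,0,.01,.01).ravel(),q.min(0),q.max(0))
seg('ball',(22,150,100),(35,255,255),(225,242,195,215),(.18,.26))
m=(P[...,2]>.164)&(P[...,2]<.176);m[:, :185]=0;m[:,300:]=0
q=P[m];q=q[(q[:,0]<.8)];print('deck',len(q),cv2.minAreaRect((q[:,:2]*1000).astype(np.float32)))
b=P[255:295,265:295].reshape(-1,3);b=b[(b[:,2]>.03)&(b[:,2]<.08)];print('beaker',b.mean(0),b.min(0),b.max(0),len(b))
b=P[190:245,285:320].reshape(-1,3);b=b[(b[:,2]>.05)&(b[:,2]<.21)];print('tube',b.mean(0),b.min(0),b.max(0),len(b))
E
```

```text
tray 1134 mean [0.484 0.023 0.007] min [ 0.41  -0.049 -0.003] max [0.555 0.095 0.02 ]
((482.21807861328125, 22.590606689453125), (124.03038024902344, 127.67532348632812), 12.623248100280762)
foot 155 mean [0.463 0.253 0.009] min [ 0.442  0.218 -0.002] max [0.495 0.279 0.027]
wing 97 mean [0.483 0.343 0.15 ] min [0.439 0.325 0.138] max [0.522 0.357 0.156]
[ 0.9548167  -0.29719535  0.4875605   0.34064814] [0.43853244 0.32465921 0.14729813] [0.5220331  0.35671912 0.15640623]
ball 23 mean [0.533 0.439 0.235] min [0.528 0.434 0.229] max [0.539 0.445 0.242]
deck 2728 ((549.7532958984375, 397.7321472167969), (311.8302917480469, 633.056884765625), 53.511714935302734)
beaker [0.37620834 0.38864975 0.05283538] [0.34689552 0.36273085 0.03014525] [0.39877356 0.41516853 0.07337357] 232
tube [0.46627889 0.25076401 0.13965608] [0.45277396 0.23190549 0.05117679] [0.54757289 0.26411369 0.20231136] 362
```

View pics/c1.png

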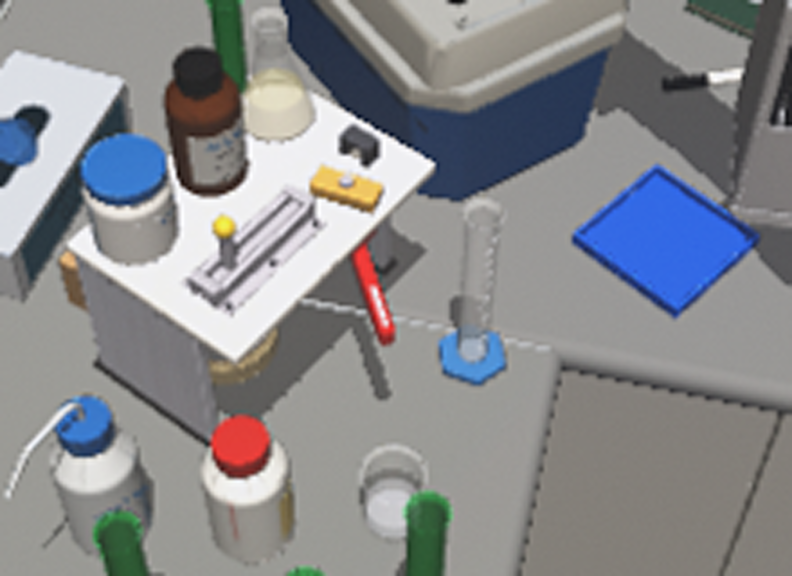

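The crop shows the deck corners at (70,240), (235,360), (435,163) and (320,95). The ball is at (225,226), the wing tip at (387,335), the foot centre at (473,357), the keeper at (358,147) and the brass cam at (346,188). I'll intersect these rays with their known heights.

```bash
python3 - <<'E'
from h import *
z=np.load('scene1.npz');K,R,t=z['K'],z['R'],z['t']
def ray(x,y,h):
    u=170+x/3.6-.36;v=140+y/3.6-.36   # cv2 resize pixel-centre offset
    d=R@np.linalg.inv(K)@[u,v,1];return (t+d*(h-t[2])/d[2]).round(4)
pts=dict(dL=(70,240,.17),dF=(235,361,.17),dR=(435,163,.17),dT=(320,95,.17),ball=(225,226,.23),tip=(388,336,.141),wroot=(360,250,.152),foot=(473,357,.008),footunder=(473,359,.004),rim=(484,208,.196),kee=(358,135,.193),beakrim=(393,470,.068),
 wb=(242,432,.135),trA=(575,240,.014),trB=(677,313,.014),trC=(757,240,.014),trD=(658,168,.014),amber=(198,58,.295),tub=(124,155,.252))
r={k:ray(*p) for k,p in pts.items()}
for k in r: print(k,r[k])
for a,b in (('dL','dF'),('dF','dR'),('dR','dT'),('dT','dL')):
    e=r[b]-r[a];print(a,b,np.linalg.norm(e).round(3),np.degrees(np.arctan2(e[1],e[0])).round(1))
from cell import telemetry
s=telemetry.state();print(s['time'],s['orientation'])
E
```

```text
dL [0.6345 0.5283 0.17  ]
dF [0.4647 0.4712 0.17  ]
dR [0.5538 0.2378 0.17  ]
dT [0.6706 0.28   0.17  ]
ball [0.5376 0.4361 0.23  ]
tip [0.4424 0.3513 0.141 ]
wroot [0.5194 0.3305 0.152 ]
foot [0.4649 0.2496 0.008 ]
footunder [0.4653 0.2491 0.004 ]
rim [0.4749 0.2435 0.196 ]
kee [0.5952 0.2867 0.193 ]
beakrim [0.3751 0.3875 0.068 ]
wb [0.4279 0.4876 0.135 ]
trA [0.5217 0.0995 0.014 ]
trB [0.4068 0.0709 0.014 ]
trC [ 0.4344 -0.0445  0.014 ]
trD [ 0.5526 -0.021   0.014 ]
amber [0.6446 0.3974 0.295 ]
tub [0.6218 0.4759 0.252 ]
dL dF 0.179 -161.4
dF dR 0.25 -69.1
dR dT 0.124 19.9
dT dL 0.251 98.3
0.1 [[-6.33897761e-05  9.99998734e-01 -1.59009536e-03]
 [ 9.99999988e-01  6.31691040e-05 -1.38828985e-04]
 [-1.38728364e-04 -1.59010414e-03 -9.99998726e-01]]
```

>>> play_rows:
  increments:
    - {"fingers": -1, "translation": [0, -1, 0], "twist": [0, 0, 0]}
    - {"fingers": -1, "translation": [0, -1, 0], "twist": [0, 0, 0]}
    - {"fingers": -1, "translation": [0, -1, 0], "twist": [0, 0, 0]}
    - {"fingers": -1, "translation": [0, -1, 0], "twist": [0, 0, 0]}
    - {"fingers": -1, "translation": [1, -1, 0], "twist": [0, 0, 0]}
    - {"fingers": -1, "translation": [1, -1, 0], "twist": [0, 0, 0]}
    - {"fingers": -1, "translation": [1, -1, 0], "twist": [0, 0, 0]}
    - {"fingers": -1, "translation": [1, -1, 0], "twist": [0, 0, 0]}
    - {"fingers": -1, "translation": [1, -1, 0], "twist": [0, 0, 0]}
    - {"fingers": -1, "translation": [1, 0, 0], "twist": [0, 0, 0]}
    - {"fingers": -1, "translation": [1, 0, 0], "twist": [0, 0, 0]}
    - {"fingers": -1, "translation": [0, 0, 0], "twist": [0, 0, 0]}
  newtons: 20

```text
time: 1.1
position: [0.4692, 0.1445, 0.2314]
orientation: [[-0.006, 1.0, 0.0], [1.0, 0.006, 0.002], [0.002, 0.0, -1.0]]
contact_force: [-0.9, -0.3, -0.3]
gripper_width: 0.0854
grip_force: 0.0
```

```bash
python3 - <<'E'
from h import *
s=telemetry.state();print(s['time'],np.round(s['position'],4),s['contact_force'])
cap('wrist','w1');z=np.load('w1.npz');print(z['K'],z['t'],z['R'])
E
```

```text
1.1 [0.4692 0.1445 0.2314] [-0.93298889 -0.29769811 -0.26450412]
[[292.15583322   0.         279.96089863]
 [  0.         292.15583322 212.67351265]
 [  0.           0.           1.        ]] [0.46748316 0.22763628 0.37475744] [[ 9.99981660e-01  5.74479512e-03  1.91730592e-03]
 [ 6.05626638e-03 -9.47537323e-01 -3.19587772e-01]
 [-1.92473576e-05  3.19593522e-01 -9.47554737e-01]]
```

View pics/w1.png

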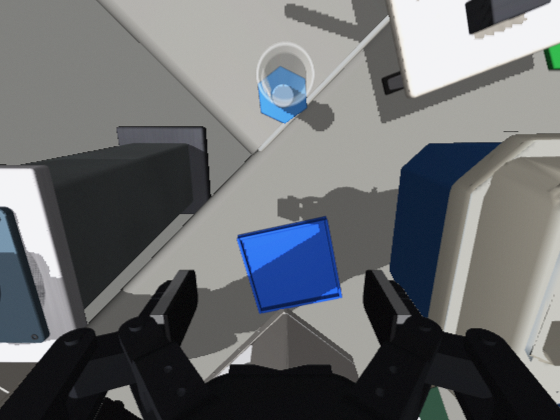

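The wrist view shows the rim centred at about (285,72), the foot centre at (283,96) and the tray at about (290,265).

```bash
python3 - <<'E'
from h import *
z=np.load('w1.npz');K,R,t=z['K'],z['R'],z['t']
for k,u,v,h in (('rim',285,72,.196),('foot',283,96,.008),('ta',238,238,.014),('tb',326,217,.014),('tc',342,297,.014),('td',261,312,.014)):
    d=R@np.linalg.inv(K)@[u,v,1];print(k,(t+d*(h-t[2])/d[2]).round(4))
E
```

```text
rim [0.4701 0.2498 0.196 ]
foot [0.4709 0.2477 0.008 ]
ta [0.4121 0.0697 0.014 ]
tb [0.5285 0.1003 0.014 ]
tc [ 0.5586 -0.022   0.014 ]
td [ 0.4412 -0.0485  0.014 ]
```

>>> play_rows:
  increments:
    - {"fingers": -1, "translation": [1, 0, 0], "twist": [0, 0, 0]}
    - {"fingers": -1, "translation": [1, 0, 0], "twist": [0, 0, 0]}
    - {"fingers": -1, "translation": [1, 0, 0], "twist": [0, 0, 0]}
    - {"fingers": -1, "translation": [1, 0, 0], "twist": [0, 0, 0]}
    - {"fingers": -1, "translation": [1, 0, 0], "twist": [0, 0, 0]}
    - {"fingers": -1, "translation": [0.45, 0, 0], "twist": [0, 0, 0]}
    - {"fingers": -1, "translation": [0, 0, 0], "twist": [0, 0, 0]}
    - {"fingers": -1, "translation": [0, 0, 0], "twist": [0, 0, 0]}

```text
time: 1.82
position: [0.4701, 0.2477, 0.231]
orientation: [[0.0, 1.0, -0.001], [1.0, -0.0, -0.001], [-0.001, -0.001, -1.0]]
contact_force: [0.5, 0.4, 0.2]
gripper_width: 0.0854
grip_force: 0.0
```

>>> play_rows:
  increments:
    - {"fingers": -1, "translation": [0.05, 0, 0.8], "twist": [0, 0, 0]}
    - {"fingers": -1, "translation": [0, 0, 0.8], "twist": [0, 0, 0]}
    - {"fingers": -1, "translation": [0, 0, 0.8], "twist": [0, 0, 0]}
    - {"fingers": -1, "translation": [0, 0, 0.8], "twist": [0, 0, 0]}
    - {"fingers": -1, "translation": [0, 0, 0.8], "twist": [0, 0, 0]}
    - {"fingers": -1, "translation": [0, 0, 0.3], "twist": [0, 0, 0]}
    - {"fingers": -1, "translation": [0, 0, 0], "twist": [0, 0, 0]}
    - {"fingers": 0, "translation": [0, 0, 0], "twist": [0, 0, 0]}
    - {"fingers": 0, "translation": [0, 0, 0], "twist": [0, 0, 0]}
    - {"fingers": 0.3, "translation": [0, 0, 0], "twist": [0, 0, 0]}
    - {"fingers": 0.5, "translation": [0, 0, 0], "twist": [0, 0, 0]}
    - {"fingers": 0.6, "translation": [0, 0, 0], "twist": [0, 0, 0]}
  newtons: 20

```text
time: 2.82
position: [0.4705, 0.2503, 0.1461]
orientation: [[-0.0, 1.0, 0.001], [1.0, 0.0, 0.001], [0.001, 0.001, -1.0]]
contact_force: [0.3, -0.4, 1.7]
gripper_width: 0.0311
grip_force: 19.7
```

>>> play_rows:
  increments:
    - {"fingers": 0.7, "translation": [0, 0, 0], "twist": [0, 0, 0]}
    - {"fingers": 0.8, "translation": [0, 0, 0], "twist": [0, 0, 0]}
    - {"fingers": 0.8, "translation": [0, 0, 0], "twist": [0, 0, 0]}
    - {"fingers": 0.8, "translation": [0, 0, 0], "twist": [0, 0, 0]}

```text
time: 3.15
position: [0.4707, 0.2503, 0.146]
orientation: [[0.0, 1.0, 0.001], [1.0, -0.0, 0.001], [0.001, 0.001, -1.0]]
contact_force: [-0.2, -0.7, 5.2]
gripper_width: 0.0304
grip_force: 19.9
```

>>> play_rows:
  increments:
    - {"fingers": 0.8, "translation": [0, 0, -0.5], "twist": [0, 0, 0]}
    - {"fingers": 0.8, "translation": [0, 0, -1], "twist": [0, 0, 0]}
    - {"fingers": 0.8, "translation": [0, 0, -1], "twist": [0, 0, 0]}
    - {"fingers": 0.8, "translation": [-0.5, 0, 0], "twist": [0, 0, 0]}
    - {"fingers": 0.8, "translation": [-1, 0.1, 0], "twist": [0, 0, 0]}
    - {"fingers": 0.8, "translation": [-1, 0.1, 0], "twist": [0, 0, 0]}
    - {"fingers": 0.8, "translation": [-1, 0.1, 0], "twist": [0, 0, 0]}
    - {"fingers": 0.8, "translation": [-1, 0.1, 0], "twist": [0, 0, 0]}
    - {"fingers": 0.8, "translation": [-1, 0.1, 0], "twist": [0, 0, 0]}
    - {"fingers": 0.8, "translation": [-1, 0.1, 0], "twist": [0, 0, 0]}
    - {"fingers": 0.8, "translation": [-1, 0.1, 0], "twist": [0, 0, 0]}
    - {"fingers": 0.8, "translation": [-1, 0, 0], "twist": [0, 0, 0]}

```text
time: 4.15
position: [0.4835, 0.0784, 0.1949]
orientation: [[0.0, 1.0, -0.001], [1.0, -0.0, -0.0], [-0.0, -0.001, -1.0]]
contact_force: [-0.1, -0.9, -1.5]
gripper_width: 0.0309
grip_force: 20.2
```

>>> play_rows:
  increments:
    - {"fingers": 0.8, "translation": [-1, 0, 0], "twist": [0, 0, 0]}
    - {"fingers": 0.8, "translation": [-1, 0, 0], "twist": [0, 0, 0]}
    - {"fingers": 0.8, "translation": [-0.7, 0, 0], "twist": [0, 0, 0]}
    - {"fingers": 0.8, "translation": [0, 0, 0], "twist": [0, 0, 0]}
    - {"fingers": 0.8, "translation": [0, 0, 0], "twist": [0, 0, 0]}
    - {"fingers": 0.8, "translation": [0, 0, 0], "twist": [0, 0, 0]}

```text
time: 4.65
position: [0.4836, 0.0268, 0.1951]
orientation: [[-0.001, 1.0, -0.001], [1.0, 0.001, 0.0], [0.0, -0.001, -1.0]]
contact_force: [-0.7, 0.6, -2.0]
gripper_width: 0.0309
grip_force: 20.2
```

```bash
python3 - <<'E'
from h import *
cap('side','s2');cap('scene','sc2')
a=cv2.imread('pics/s2.png')[90:300,220:400];b=cv2.imread('pics/sc2.png')[90:300,230:410]
cv2.imwrite('pics/c2.png',cv2.resize(np.hstack([a,b]),None,fx=2.2,fy=2.2,interpolation=cv2.INTER_CUBIC))
E
```

```text
(no output)
```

View pics/c2.png

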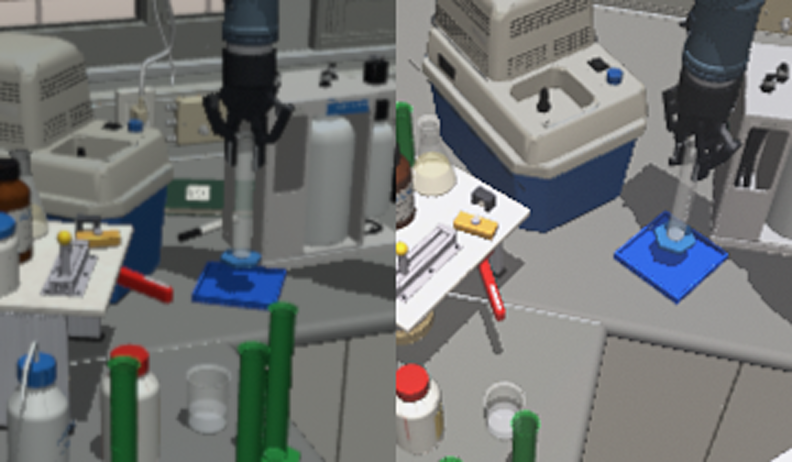

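The cylinder hangs upright over the tray. Lowering 45 mm should put it on the tray floor.

>>> play_rows:
  increments:
    - {"fingers": 0.8, "translation": [0, 0, 0.6], "twist": [0, 0, 0]}
    - {"fingers": 0.8, "translation": [0, 0, 0.6], "twist": [0, 0, 0]}
    - {"fingers": 0.8, "translation": [0, 0, 0.5], "twist": [0, 0, 0]}
    - {"fingers": 0.8, "translation": [0, 0, 0.3], "twist": [0, 0, 0]}
    - {"fingers": 0.8, "translation": [0, 0, 0.2], "twist": [0, 0, 0]}
    - {"fingers": 0.8, "translation": [0, 0, 0.05], "twist": [0, 0, 0]}
    - {"fingers": 0.8, "translation": [0, 0, 0], "twist": [0, 0, 0]}
    - {"fingers": 0.8, "translation": [0, 0, 0], "twist": [0, 0, 0]}

```text
time: 5.42
position: [0.4843, 0.0261, 0.1506]
orientation: [[-0.0, 1.0, 0.001], [1.0, 0.0, 0.0], [0.0, 0.001, -1.0]]
contact_force: [-0.5, 0.6, -1.7]
gripper_width: 0.0314
grip_force: 20.2
```

>>> play_rows:
  increments:
    - {"fingers": 0.8, "translation": [0, 0, 0.06], "twist": [0, 0, 0]}
    - {"fingers": 0.8, "translation": [0, 0, 0], "twist": [0, 0, 0]}
    - {"fingers": 0.8, "translation": [0, 0, 0], "twist": [0, 0, 0]}

```text
time: 5.67
position: [0.4849, 0.026, 0.15]
orientation: [[0.0, 1.0, 0.002], [1.0, -0.0, 0.0], [0.0, 0.002, -1.0]]
contact_force: [-0.1, 0.1, 5.5]
gripper_width: 0.031
grip_force: 20.4
```

Contact is felt at 5.5 N. I'll release gently and rise.

>>> play_rows:
  increments:
    - {"fingers": 0.2, "translation": [0, 0, 0], "twist": [0, 0, 0]}
    - {"fingers": 0, "translation": [0, 0, 0], "twist": [0, 0, 0]}
    - {"fingers": -0.4, "translation": [0, 0, 0], "twist": [0, 0, 0]}
    - {"fingers": -0.6, "translation": [0, 0, 0], "twist": [0, 0, 0]}
    - {"fingers": -0.6, "translation": [0, 0, 0], "twist": [0, 0, 0]}
    - {"fingers": -0.6, "translation": [0, 0, 0], "twist": [0, 0, 0]}
    - {"fingers": -0.6, "translation": [0, 0, -0.5], "twist": [0, 0, 0]}
    - {"fingers": -0.6, "translation": [0, 0, -1], "twist": [0, 0, 0]}
    - {"fingers": -0.6, "translation": [0, 0, -1], "twist": [0, 0, 0]}
    - {"fingers": -0.6, "translation": [0, 0, -1], "twist": [0, 0, 0]}
    - {"fingers": -0.6, "translation": [0, 0, -1], "twist": [0, 0, 0]}
    - {"fingers": -0.6, "translation": [0, 0, 0], "twist": [0, 0, 0]}

```text
time: 6.67
position: [0.4864, 0.0263, 0.2435]
orientation: [[0.0, 1.0, 0.007], [1.0, -0.0, 0.001], [0.001, 0.007, -1.0]]
contact_force: [0.3, -0.6, -0.0]
gripper_width: 0.0685
grip_force: 0.0
```

>>> play_rows:
  increments:
    - {"fingers": 1, "translation": [1, -0.1, 0], "twist": [0, 0, 0]}
    - {"fingers": 1, "translation": [1, -0.1, 0], "twist": [0, 0, 0]}
    - {"fingers": 1, "translation": [1, -0.1, 0], "twist": [0, 0, 0]}
    - {"fingers": 1, "translation": [1, -0.1, 0], "twist": [0, 0, 0]}
    - {"fingers": 1, "translation": [1, -0.1, 0], "twist": [0, 0, 0]}
    - {"fingers": 1, "translation": [1, -0.1, 0], "twist": [0, 0, 0]}
    - {"fingers": 1, "translation": [1, -0.1, 0], "twist": [0, 0, 0]}
    - {"fingers": 1, "translation": [1, -0.1, 0], "twist": [0, 0, 0]}
    - {"fingers": 1, "translation": [1, -0.1, 0], "twist": [0, 0, 0]}
    - {"fingers": 1, "translation": [1, -0.1, 0], "twist": [0, 0, 0]}
    - {"fingers": 1, "translation": [1, -0.1, 0], "twist": [0, 0, 0]}
    - {"fingers": 1, "translation": [1, -0.1, 0], "twist": [0, 0, 0]}

```text
time: 7.67
position: [0.4596, 0.2668, 0.2392]
orientation: [[0.0, 1.0, -0.0], [1.0, -0.0, -0.0], [-0.0, -0.0, -1.0]]
contact_force: [-0.4, -0.9, 1.7]
gripper_width: -0.0005
grip_force: 0.0
```

>>> play_rows:
  increments:
    - {"fingers": 1, "translation": [1, 0, 0], "twist": [0, 0, 0]}
    - {"fingers": 1, "translation": [1, 0, 0], "twist": [0, 0, 0]}
    - {"fingers": 1, "translation": [1, 0, 0], "twist": [0, 0, 0]}
    - {"fingers": 1, "translation": [1, 0, 0], "twist": [0, 0, 0]}
    - {"fingers": 1, "translation": [1, 0, 0], "twist": [0, 0, 0]}
    - {"fingers": 1, "translation": [0.8, 0, 0], "twist": [0, 0, 0]}
    - {"fingers": 1, "translation": [0, 0, 0], "twist": [0, 0, 1]}
    - {"fingers": 1, "translation": [0, 0, 0], "twist": [0, 0, 1]}
    - {"fingers": 1, "translation": [0, 0, 0], "twist": [0, 0, 0.8]}
    - {"fingers": 1, "translation": [0, 0, 0], "twist": [0, 0, 0]}
    - {"fingers": 1, "translation": [0, 0, 0], "twist": [0, 0, 0]}

```text
time: 8.58
position: [0.4598, 0.3819, 0.2391]
orientation: [[0.286, 0.958, -0.0], [0.958, -0.286, -0.0], [-0.0, 0.0, -1.0]]
contact_force: [-0.4, 0.4, -0.1]
gripper_width: 0.0
grip_force: 0.0
```

```bash
python3 - <<'E'
from h import *
s=telemetry.state();print(s['time'],np.round(s['position'],4))
cap('wrist','w2')
E
```

```text
8.5833 [0.4598 0.3819 0.2391]
```

View pics/w2.png

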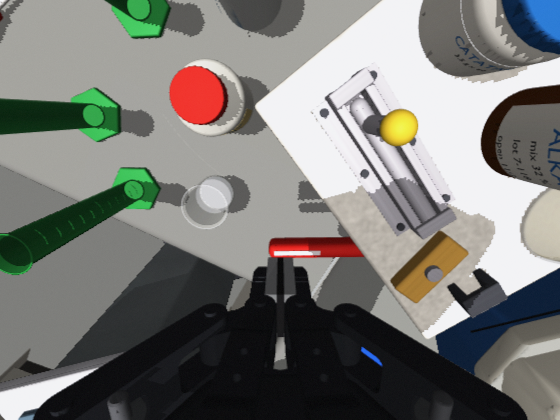

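The spindle is at about (433,273), the wing runs from (270,248) to (360,248), the ball is at (399,127) and the deck's front corner is at (258,107).

```bash
python3 - <<'E'
from h import *
P,_=world('w2')
z=np.load('w2.npz');K,R,t=z['K'],z['R'],z['t']
def ray(u,v,h):
    d=R@np.linalg.inv(K)@[u,v,1];return (t+d*(h-t[2])/d[2])
print('spindle depth z',P[273,433],P[262,420])
for k,u,v,h in (('spin',433,273,P[273,433,2]),('tip',270,248,.150),('wed',358,247,.152),('ball',399,127,.23),('corner',258,107,.17),('rcorner',428,338,.17),('kee',472,290,.193),('barrelend',440,222,.191)):
    print(k,ray(u,v,h).round(4))
a,b=ray(270,248,.152),ray(358,247,.152);e=a-b;th=np.arctan2(e[1],e[0]);print('wing ang',np.degrees(th))
print('axis est',a[:2]-.125*np.array([np.cos(th),np.sin(th)]))
c=ray(258,107,.17);f=ray(428,338,.17);e=c-f;print(np.linalg.norm(e),np.degrees(np.arctan2(e[1],e[0]))-90)
E
```

```text
spindle depth z [0.55856075 0.32290885 0.19270136] [0.55276069 0.33079505 0.1867974 ]
spin [0.5586 0.3229 0.1927]
tip [0.442  0.3574 0.15  ]
wed [0.5158 0.3374 0.152 ]
ball [0.5376 0.4387 0.23  ]
corner [0.4691 0.4702 0.17  ]
rcorner [0.5551 0.2408 0.17  ]
kee [0.5847 0.3001 0.193 ]
barrelend [0.569 0.361 0.191]
wing ang 164.09646604324624
axis est [0.56260329 0.32409219]
0.24498938299676248 20.54806316594008
```

>>> play_rows:
  increments:
    - {"fingers": 1, "translation": [0, 0, 1], "twist": [0, 0, 0]}
    - {"fingers": 1, "translation": [0, 0, 1], "twist": [0, 0, 0]}
    - {"fingers": 1, "translation": [0, 0, 1], "twist": [0, 0, 0]}
    - {"fingers": 1, "translation": [0, 0, 1], "twist": [0, 0, 0]}
    - {"fingers": 1, "translation": [0, 0, 1], "twist": [0, 0, 0]}
    - {"fingers": 1, "translation": [0, 0, 0.8], "twist": [0, 0, 0]}
    - {"fingers": 1, "translation": [0, 0, 0], "twist": [0, 0, 0]}
    - {"fingers": 1, "translation": [0, 0, 0], "twist": [0, 0, 0]}

```text
time: 9.3
position: [0.4596, 0.3816, 0.1227]
orientation: [[0.288, 0.958, -0.001], [0.958, -0.288, -0.001], [-0.001, -0.001, -1.0]]
contact_force: [-0.1, 1.2, -0.5]
gripper_width: 0.0001
grip_force: 0.0
```

```bash
python3 - <<'E'
import numpy as np
from cell import telemetry
from scipy.spatial.transform import Rotation as Ro
s=telemetry.state();p=np.array(s['position']);R=np.array(s['orientation']);print(p,s['contact_force'])
C=np.array([.5595,.322]);u=lambda a:np.array([np.cos(a),np.sin(a)])
yaw=np.degrees(np.arctan2(R[1,0],R[0,0]))   # tool x heading
def tgt(th,over=0): a=np.radians(th);return C+.107*u(a)+(.018-over)*u(a-np.pi/2)
ths=np.linspace(163.5,237.5,14);pos=p[:2]
for i,th in enumerate(ths):
    q=tgt(th,0.006*(i==13)); y=np.radians(yaw);d=q-pos
    X=np.array([np.cos(y),np.sin(y)]);Y=np.array([np.sin(y),-np.cos(y)])
    ny=th-90; w=-(ny-yaw)
    print(round(th),q.round(3),'t',(np.array([d@X,d@Y])/.02).round(2),'tw',round(w/6,2)); pos=q;yaw=ny
E
```

```text
[0.45961966 0.3815858  0.12270825] [-0.05208396  1.20293411 -0.49923991]
164 [0.462 0.37 ] t [-0.54  0.29] tw -0.04
169 [0.458 0.36 ] t [-0.54 -0.06] tw -0.95
175 [0.455 0.349] t [-0.54 -0.06] tw -0.95
181 [0.452 0.339] t [-0.54 -0.06] tw -0.95
186 [0.451 0.328] t [-0.54 -0.06] tw -0.95
192 [0.451 0.317] t [-0.54 -0.06] tw -0.95
198 [0.452 0.307] t [-0.54 -0.06] tw -0.95
203 [0.454 0.296] t [-0.54 -0.06] tw -0.95
209 [0.457 0.286] t [-0.54 -0.06] tw -0.95
215 [0.461 0.276] t [-0.54 -0.06] tw -0.95
220 [0.466 0.266] t [-0.54 -0.06] tw -0.95
226 [0.472 0.257] t [-0.54 -0.06] tw -0.95
232 [0.479 0.249] t [-0.54 -0.06] tw -0.95
238 [0.492 0.238] t [-0.83 -0.03] tw -0.95
```

>>> play_rows:
  increments:
    - {"fingers": 1, "translation": [-0.54, 0.29, 0], "twist": [0, 0, 0]}
    - {"fingers": 1, "translation": [-0.54, -0.06, 0], "twist": [0, 0, -0.95]}
    - {"fingers": 1, "translation": [-0.54, -0.06, 0], "twist": [0, 0, -0.95]}
    - {"fingers": 1, "translation": [-0.54, -0.06, 0], "twist": [0, 0, -0.95]}
    - {"fingers": 1, "translation": [-0.54, -0.06, 0], "twist": [0, 0, -0.95]}
    - {"fingers": 1, "translation": [-0.54, -0.06, 0], "twist": [0, 0, -0.95]}
    - {"fingers": 1, "translation": [-0.54, -0.06, 0], "twist": [0, 0, -0.95]}
    - {"fingers": 1, "translation": [-0.54, -0.06, 0], "twist": [0, 0, -0.95]}
    - {"fingers": 1, "translation": [-0.54, -0.06, 0], "twist": [0, 0, -0.95]}
    - {"fingers": 1, "translation": [-0.54, -0.06, 0], "twist": [0, 0, -0.95]}
    - {"fingers": 1, "translation": [-0.54, -0.06, 0], "twist": [0, 0, -0.95]}

```text
time: 10.22
position: [0.4671, 0.2652, 0.1246]
orientation: [[-0.65, 0.76, 0.001], [0.76, 0.65, 0.001], [-0.0, 0.001, -1.0]]
contact_force: [-2.0, 1.4, 1.3]
gripper_width: 0.0003
grip_force: 1.4
```

>>> play_rows:
  increments:
    - {"fingers": 1, "translation": [-0.4, -0.04, 0], "twist": [0, 0, -0.7]}
    - {"fingers": 1, "translation": [-0.3, -0.03, 0], "twist": [0, 0, -0.5]}
    - {"fingers": 1, "translation": [0, 0, 0], "twist": [0, 0, 0]}

```text
time: 10.47
position: [0.4768, 0.2526, 0.1244]
orientation: [[-0.736, 0.677, 0.002], [0.677, 0.736, -0.0], [-0.002, 0.001, -1.0]]
contact_force: [-0.1, 0.3, 0.1]
gripper_width: 0.0001
grip_force: 0.0
```

>>> play_rows:
  increments:
    - {"fingers": 1, "translation": [-0.3, -0.03, 0], "twist": [0, 0, -0.5]}
    - {"fingers": 1, "translation": [-0.3, -0.03, 0], "twist": [0, 0, -0.5]}
    - {"fingers": 1, "translation": [-0.2, 0, 0], "twist": [0, 0, 0]}
    - {"fingers": 1, "translation": [0, 0, 0], "twist": [0, 0, 0]}

```text
time: 10.8
position: [0.4877, 0.2427, 0.1239]
orientation: [[-0.801, 0.599, 0.001], [0.599, 0.801, 0.0], [-0.001, 0.001, -1.0]]
contact_force: [0.3, 0.8, -0.7]
gripper_width: 0.0001
grip_force: 0.0
```

>>> play_rows:
  increments:
    - {"fingers": 1, "translation": [-0.15, 0, 0], "twist": [0, 0, 0]}
    - {"fingers": 1, "translation": [-0.15, 0, 0], "twist": [0, 0, 0]}
    - {"fingers": 1, "translation": [0, 0, 0], "twist": [0, 0, 0]}

```text
time: 11.05
position: [0.4899, 0.2413, 0.1234]
orientation: [[-0.803, 0.596, -0.002], [0.596, 0.803, 0.001], [0.003, -0.0, -1.0]]
contact_force: [-7.6, 2.6, 6.4]
gripper_width: 0.0001
grip_force: 3.8
```

>>> play_rows:
  increments:
    - {"fingers": 1, "translation": [-0.15, 0, 0], "twist": [0, 0, 0]}
    - {"fingers": 1, "translation": [-0.15, 0, 0], "twist": [0, 0, 0]}
    - {"fingers": 1, "translation": [0, 0, 0], "twist": [0, 0, 0]}
    - {"fingers": 1, "translation": [0, 0, 0], "twist": [0, 0, 0]}

```text
time: 11.38
position: [0.4902, 0.241, 0.1233]
orientation: [[-0.805, 0.593, -0.008], [0.593, 0.806, 0.003], [0.009, -0.002, -1.0]]
contact_force: [-18.5, 8.6, 12.0]
gripper_width: -0.0004
grip_force: 10.4
```

The wing is at the stop: it doesn't move under about 20 N. I'll back off, rise and turn to face the bolt.

>>> play_rows:
  increments:
    - {"fingers": 1, "translation": [0.5, 0, 0], "twist": [0, 0, 0]}
    - {"fingers": 1, "translation": [0.7, 0, 0], "twist": [0, 0, 0]}
    - {"fingers": 1, "translation": [0.5, -0.3, 0], "twist": [0, 0, 0]}
    - {"fingers": 1, "translation": [0, 0, -1], "twist": [0, 0, 0]}
    - {"fingers": 1, "translation": [0, 0, -1], "twist": [0, 0, 0]}
    - {"fingers": 1, "translation": [0, 0, -1], "twist": [0, 0, 0]}
    - {"fingers": 1, "translation": [0, 0, -1], "twist": [0, 0, 0]}
    - {"fingers": 1, "translation": [0, 0, -1], "twist": [0, 0, 0]}
    - {"fingers": 1, "translation": [0, 0, -1], "twist": [0, 0, 0]}
    - {"fingers": 1, "translation": [0, 0, -1], "twist": [0, 0, 0]}
    - {"fingers": 1, "translation": [0, 0, -1], "twist": [0, 0, 0]}
    - {"fingers": 1, "translation": [0, 0, -0.4], "twist": [0, 0, 0]}

```text
time: 12.38
position: [0.4666, 0.2518, 0.2937]
orientation: [[-0.802, 0.597, 0.004], [0.597, 0.802, 0.001], [-0.002, 0.003, -1.0]]
contact_force: [0.4, 1.2, 0.2]
gripper_width: -0.0004
grip_force: 0.0
```

>>> play_rows:
  increments:
    - {"fingers": 1, "translation": [0, 0, 0], "twist": [0, 0, 1]}
    - {"fingers": 1, "translation": [0, 0, 0], "twist": [0, 0, 1]}
    - {"fingers": 1, "translation": [0, 0, 0], "twist": [0, 0, 1]}
    - {"fingers": 1, "translation": [0, 0, 0], "twist": [0, 0, 1]}
    - {"fingers": 1, "translation": [0, 0, 0], "twist": [0, 0, 1]}
    - {"fingers": 1, "translation": [0, 0, 0], "twist": [0, 0, 0.55]}
    - {"fingers": 1, "translation": [0, 0, 0], "twist": [0, 0, 0]}
    - {"fingers": 1, "translation": [0, 0, 0], "twist": [0, 0, 0]}

```text
time: 13.05
position: [0.4653, 0.2513, 0.2906]
orientation: [[-0.345, 0.939, -0.0], [0.939, 0.345, -0.001], [-0.001, -0.0, -1.0]]
contact_force: [-0.9, -0.5, 0.3]
gripper_width: -0.0002
grip_force: 0.0
```

```bash
python3 - <<'E'
from h import *
s=telemetry.state();p=np.array(s['position']);R=np.array(s['orientation'])
print(s['time'],p.round(4),'tool d/0.02:',(R.T@(np.array([.5227,.4656,.285])-p)/.02).round(2),'heading',np.degrees(np.arctan2(R[1,0],R[0,0])))
cap('scene','sc3');cap('wrist','w3')
a=cv2.imread('pics/sc3.png')[140:280,170:390];b=cv2.imread('pics/w3.png')
a=cv2.resize(a,(660,420),interpolation=cv2.INTER_CUBIC)
cv2.imwrite('pics/c3.png',np.vstack([a[:, :560][:300],b[:300]]))
E
```

```text
13.05 [0.4653 0.2513 0.2906] tool d/0.02: [9.07 6.39 0.27] heading 110.19363692828183
```

View pics/c3.png

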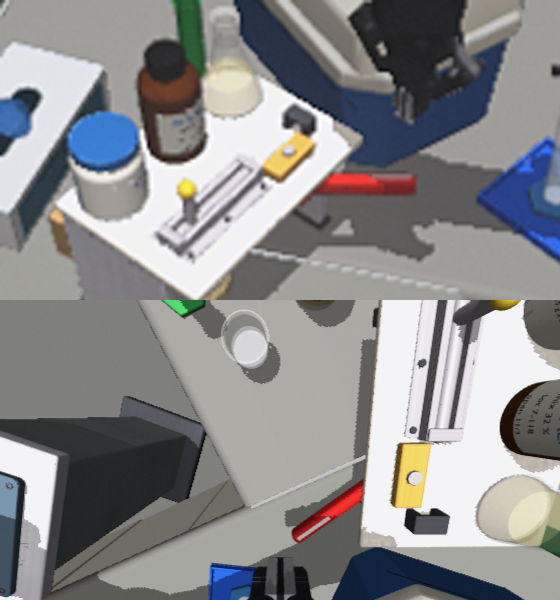

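The wing points right and the brass cam is swung parallel to the bolt line, so the path looks clear. Now I'll go to the left of the ball.

>>> play_rows:
  increments:
    - {"fingers": 1, "translation": [1, 0.7, 0], "twist": [0, 0, 0]}
    - {"fingers": 1, "translation": [1, 0.7, 0], "twist": [0, 0, 0]}
    - {"fingers": 1, "translation": [1, 0.7, 0], "twist": [0, 0, 0]}
    - {"fingers": 1, "translation": [1, 0.7, 0], "twist": [0, 0, 0]}
    - {"fingers": 1, "translation": [1, 0.7, 0], "twist": [0, 0, 0]}
    - {"fingers": 1, "translation": [1, 0.7, 0], "twist": [0, 0, 0]}
    - {"fingers": 1, "translation": [1, 0.7, 0], "twist": [0, 0, 0]}
    - {"fingers": 1, "translation": [1, 0.7, 0], "twist": [0, 0, 0]}
    - {"fingers": 1, "translation": [1, 0.7, 0], "twist": [0, 0, 0]}
    - {"fingers": 1, "translation": [0.1, 0.1, 0], "twist": [0, 0, 0]}
    - {"fingers": 1, "translation": [0, 0, 0], "twist": [0, 0, 0]}
    - {"fingers": 1, "translation": [0, 0, 0], "twist": [0, 0, 0]}

```text
time: 14.15
position: [0.5233, 0.4657, 0.2906]
orientation: [[-0.344, 0.939, -0.0], [0.939, 0.344, -0.001], [-0.001, -0.001, -1.0]]
contact_force: [-0.0, -0.6, 0.1]
gripper_width: 0.0001
grip_force: 0.0
```

```bash
python3 - <<'E'
from h import *
s=telemetry.state();p=np.array(s['position']);R=np.array(s['orientation'])
print(s['time'],p.round(4),'ball rel tool mm:',(R.T@(np.array([.5376,.437,.23])-p)*1000).round(1))
cap('wrist','w4');P,im=world('w4')
hsv=cv2.cvtColor(im,cv2.COLOR_BGR2HSV);m=(cv2.inRange(hsv,(24,150,90),(35,255,255))>0)&(P[...,2]>.215)&(P[...,2]<.25)
q=P[m];v,u=np.nonzero(m);print(len(q),u.mean(),v.mean(),q.mean(0) if len(q) else '',q.min(0),q.max(0))
E
```

```text
14.15 [0.5233 0.4657 0.2906] ball rel tool mm: [-31.8   3.6  60.6]
2 294.0 264.0 [0.54124013 0.44518031 0.23454668] [0.54105824 0.44464097 0.2340154 ] [0.54142202 0.44571966 0.23507797]
```

>>> play_rows:
  increments:
    - {"fingers": 1, "translation": [0, 0, 0.8], "twist": [0, 0, 0]}
    - {"fingers": 1, "translation": [0, 0, 0.8], "twist": [0, 0, 0]}
    - {"fingers": 1, "translation": [0, 0, 0.8], "twist": [0, 0, 0]}
    - {"fingers": 1, "translation": [0, 0, 0.8], "twist": [0, 0, 0]}
    - {"fingers": 1, "translation": [0, 0, 0.75], "twist": [0, 0, 0]}
    - {"fingers": 1, "translation": [0, 0, 0], "twist": [0, 0, 0]}
    - {"fingers": 1, "translation": [0, 0, 0], "twist": [0, 0, 0]}

```text
time: 14.78
position: [0.5233, 0.465, 0.2119]
orientation: [[-0.343, 0.939, -0.001], [0.939, 0.343, -0.001], [-0.001, -0.001, -1.0]]
contact_force: [-0.1, 0.6, 1.3]
gripper_width: 0.0006
grip_force: 0.0
```

>>> play_rows:
  increments:
    - {"fingers": 1, "translation": [-0.5, 0, 0], "twist": [0, 0, 0]}
    - {"fingers": 1, "translation": [-0.5, 0, 0], "twist": [0, 0, 0]}
    - {"fingers": 1, "translation": [-0.5, 0, 0], "twist": [0, 0, 0]}
    - {"fingers": 1, "translation": [-0.5, 0, 0], "twist": [0, 0, 0]}
    - {"fingers": 1, "translation": [-0.5, 0, 0], "twist": [0, 0, 0]}
    - {"fingers": 1, "translation": [-0.5, 0, 0], "twist": [0, 0, 0]}

```text
time: 15.28
position: [0.5447, 0.4094, 0.2129]
orientation: [[-0.343, 0.939, 0.001], [0.939, 0.343, 0.001], [0.001, 0.002, -1.0]]
contact_force: [-0.5, 2.4, 2.5]
gripper_width: -0.0003
grip_force: 1.5
```

>>> play_rows:
  increments:
    - {"fingers": 1, "translation": [-0.5, 0, 0], "twist": [0, 0, 0]}
    - {"fingers": 1, "translation": [-0.5, 0, 0], "twist": [0, 0, 0]}
    - {"fingers": 1, "translation": [-0.35, 0, 0], "twist": [0, 0, 0]}
    - {"fingers": 1, "translation": [-0.2, 0, 0], "twist": [0, 0, 0]}
    - {"fingers": 1, "translation": [0, 0, 0], "twist": [0, 0, 0]}

```text
time: 15.7
position: [0.5531, 0.3858, 0.2127]
orientation: [[-0.347, 0.938, -0.0], [0.938, 0.347, 0.009], [0.008, 0.003, -1.0]]
contact_force: [-0.1, 12.6, -0.2]
gripper_width: 0.0
grip_force: 6.4
```

>>> play_rows:
  increments:
    - {"fingers": 1, "translation": [-0.15, 0, 0], "twist": [0, 0, 0]}
    - {"fingers": 1, "translation": [-0.15, 0, 0], "twist": [0, 0, 0]}
    - {"fingers": 1, "translation": [0, 0, 0], "twist": [0, 0, 0]}

```text
time: 15.95
position: [0.5531, 0.3854, 0.213]
orientation: [[-0.35, 0.937, -0.001], [0.936, 0.35, 0.016], [0.015, 0.004, -1.0]]
contact_force: [-1.4, 24.3, -3.9]
gripper_width: -0.0001
grip_force: 11.3
```

The bolt has stopped firm at 24 N. I'll back off and check whether that's the home stop.

>>> play_rows:
  increments:
    - {"fingers": 1, "translation": [0.6, 0, 0], "twist": [0, 0, 0]}
    - {"fingers": 1, "translation": [0.8, 0, 0], "twist": [0, 0, 0]}
    - {"fingers": 1, "translation": [0.5, 0, -1], "twist": [0, 0, 0]}
    - {"fingers": 1, "translation": [0, 0, -1], "twist": [0, 0, 0]}
    - {"fingers": 1, "translation": [0, 0, -1], "twist": [0, 0, 0]}
    - {"fingers": 1, "translation": [0, 0, -1], "twist": [0, 0, 0]}
    - {"fingers": 1, "translation": [0, -1, -1], "twist": [0, 0, 0]}
    - {"fingers": 1, "translation": [0, -1, -1], "twist": [0, 0, 0]}
    - {"fingers": 1, "translation": [0, -1, 0], "twist": [0, 0, 0]}
    - {"fingers": 1, "translation": [0, -1, 0], "twist": [0, 0, 0]}
    - {"fingers": 1, "translation": [0, -1, 0], "twist": [0, 0, 0]}
    - {"fingers": 1, "translation": [0, -1, 0], "twist": [0, 0, 0]}

```text
time: 16.95
position: [0.4302, 0.3681, 0.3315]
orientation: [[-0.342, 0.94, -0.0], [0.94, 0.342, -0.003], [-0.002, -0.001, -1.0]]
contact_force: [0.5, -0.3, 0.3]
gripper_width: -0.0002
grip_force: 0.0
```

```bash
python3 - <<'E'
from h import *
s=telemetry.state();print(s['time'],np.round(s['position'],4))
cap('scene','sc4');cap('wrist','w4b');cap('side','s4')
P,im=world('sc4');hsv=cv2.cvtColor(im,cv2.COLOR_BGR2HSV)
for n in('scene1','sc4','s4','side1','w4b'):
    P,im=world(n);hsv=cv2.cvtColor(im,cv2.COLOR_BGR2HSV)
    m=(cv2.inRange(hsv,(24,150,90),(35,255,255))>0)&(P[...,2]>.215)&(P[...,2]<.25)
    v,u=np.nonzero(m)
    if len(u):
        z=np.load(n+'.npz');d=z['R']@np.linalg.inv(z['K'])@[u.mean(),v.mean(),1];print(n,len(u),u.mean(),v.mean(),(z['t']+d*(.23-z['t'][2])/d[2]).round(4))
b=cv2.imread('pics/w4b.png');a=cv2.resize(cv2.imread('pics/sc4.png')[165:255,190:290],(400,360),interpolation=cv2.INTER_CUBIC)
b=cv2.resize(b,(400,300));cv2.imwrite('pics/c4.png',np.hstack([a,np.vstack([b,np.zeros((60,400,3),np.uint8)])]))
E
```

```text
16.95 [0.4302 0.3681 0.3315]
scene1 16 231.625 202.125 [0.5392 0.4368 0.23  ]
sc4 16 249.5 186.0 [0.565  0.3676 0.23  ]
s4 26 253.69230769230768 186.8846153846154 [0.5697 0.364  0.23  ]
side1 23 248.91304347826087 197.7826086956522 [0.5424 0.4342 0.23  ]
w4b 223 420.7847533632287 260.06726457399105 [0.5651 0.3692 0.23  ]
```

View pics/c4.png

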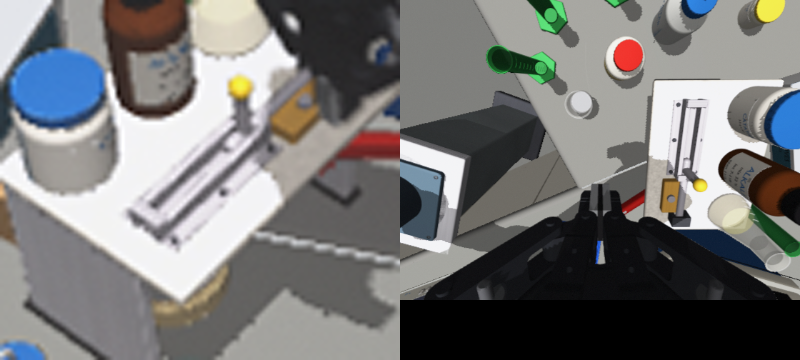

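The ball moved about 75 mm (two cameras), against an 80 mm full stroke. The start may not have been at 0, so I need a zoom on the keeper.

```bash
python3 - <<'E'
from h import *
b=cv2.imread('pics/w4b.png')[130:330,340:500];b=cv2.resize(b,(480,600),interpolation=cv2.INTER_CUBIC)
a=cv2.imread('pics/w2.png')[60:310,300:520];a=cv2.resize(a,(320,364))
o=np.zeros((600,800,3),np.uint8);o[:,:480]=b;o[:364,480:]=a;cv2.imwrite('pics/c5.png',o)
E
```

```text
(no output)
```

View pics/c5.png

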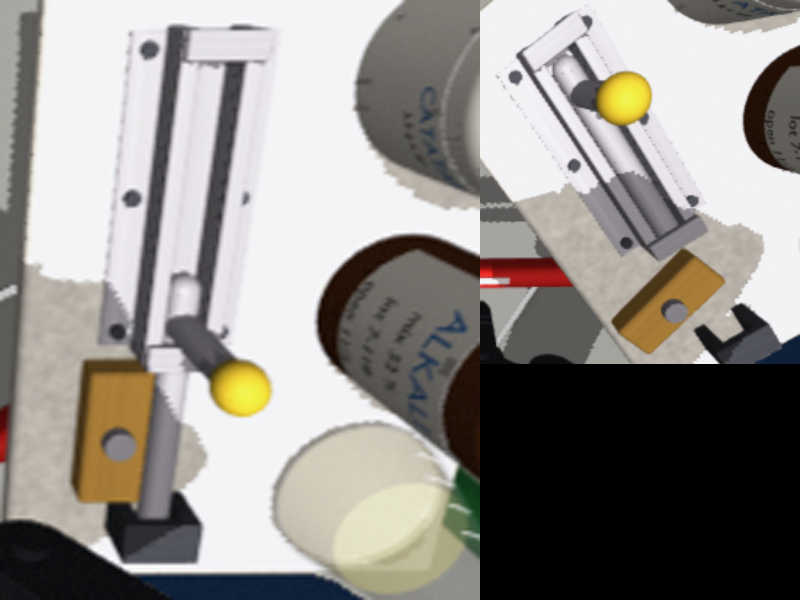

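```bash
python3 - <<'E'
from h import *
z=np.load('w4b.npz');K,R,t=z['K'],z['R'],z['t']
x=np.array([.938,.347]);y=np.array([-.347,.938]);C=np.array([.5595,.322])
def ray(X,Y,h):
    u=340+X/3-.33;v=130+Y/3-.33
    d=R@np.linalg.inv(K)@[u,v,1];p=t+d*(h-t[2])/d[2];q=p[:2]-C;return (np.array([q@x,q@y])*1000).round(1)
for n,X,Y,h in (('spindle',120,445,.1927),('tip top',153,517,.186),('prongR front',175,492,.193),('prongL front',117,497,.193),('keeper back R',200,527,.193),('keeper back L',107,527,.193),('keeper back bottom R',198,560,.17),('ball',242,388,.23),('rod back end',186,275,.184),('post base',180,322,.186),('bridge near',165,346,.191),('bridge far',160,372,.191),('barrel back edge in',188,60,.191),('barrel back out',188,30,.191)):print(n,ray(X,Y,h))
z=np.load('w2.npz');K,R,t=z['K'],z['R'],z['t']
s=320/220
def ray2(X,Y,h):
    u=300+(X-480)/s;v=60+Y/s;d=R@np.linalg.inv(K)@[u,v,1];p=t+d*(h-t[2])/d[2];q=p[:2]-C;return (np.array([q@x,q@y])*1000).round(1)
print('initial')
for n,X,Y,h in (('rod back',562,57,.184),('ball',624,98,.23),('bridge near',640,245,.191),('bridge far end',705,225,.191),('keeper prong L front',698,318,.193),('prong R front',742,303,.193),('keeper back L',722,362,.193),('keeper back R',780,340,.193),('back bar in',590,30,.191)):print(n,ray2(X,Y,h))
E
```

```text
spindle [-0.3  0.2]
tip top [ 18.5 -35.9]
prongR front [ 22.3 -19.7]
prongL front [  0.9 -22. ]
keeper back R [ 33.9 -35.3]
keeper back L [ -1.5 -35.3]
keeper back bottom R [ 46.9 -68.7]
ball [21.1 43.5]
rod back end [18.9 63.8]
post base [18.2 46.5]
bridge near [11.9 39.5]
bridge far [11.4 29.2]
barrel back edge in [  6.7 139.5]
barrel back out [  5.5 148.8]
initial
rod back [ 20.  135.8]
ball [ 19.9 116.9]
bridge near [ 3.3 41.6]
bridge far end [33.1 32.1]
keeper prong L front [  7.2 -10.4]
prong R front [ 28.8 -15.8]
keeper back L [  5.3 -42.3]
keeper back R [ 35.3 -47.9]
back bar in [ 33.2 138.4]
```

Geometry and force agree that the bolt is home: the tip is about 14 mm past the mouth and the post is against the end bridge. I'll use the last view to check the whole scene.

>>> play_rows:
  increments:
    - {"fingers": 1, "translation": [0, -1, -1], "twist": [0, 0, 0]}
    - {"fingers": 1, "translation": [-0.5, -0.5, -1], "twist": [0, 0, 0]}
    - {"fingers": 1, "translation": [-1, 0, -1], "twist": [0, 0, 0]}
    - {"fingers": 1, "translation": [-1, 0, -1], "twist": [0, 0, 0]}
    - {"fingers": 1, "translation": [-1, 0, -1], "twist": [0, 0, 0]}
    - {"fingers": 1, "translation": [-1, 0, -1], "twist": [0, 0, 0]}
    - {"fingers": 1, "translation": [0, 0, 0], "twist": [0, 0, 0]}
    - {"fingers": 1, "translation": [0, 0, 0], "twist": [0, 0, 0]}

```text
time: 17.77
position: [0.4352, 0.274, 0.4527]
orientation: [[-0.34, 0.94, 0.002], [0.94, 0.34, 0.0], [-0.0, 0.002, -1.0]]
contact_force: [-0.3, 0.8, 0.3]
gripper_width: -0.0004
grip_force: 0.0
```

```bash
python3 - <<'E'
from h import *
cap('wrist','w6');cap('scene','sc6');cap('side','s6')
P,im=world('w6');hsv=cv2.cvtColor(im,cv2.COLOR_BGR2HSV)
m=((cv2.inRange(hsv,(0,150,60),(6,255,255))>0)&(P[...,2]>.148)&(P[...,2]<.158))
q=P[m];q=q[(abs(q[:,0]-.5)<.08)&(abs(q[:,1]-.25)<.09)]
l=cv2.fitLine(q[:,:2].astype(np.float32),cv2.DIST_L2,0,.01,.01).ravel();print(len(q),l,np.degrees(np.arctan2(l[1],l[0]))%180+180)
a=cv2.imread('pics/w6.png')[:300,:];b=cv2.imread('pics/sc6.png')[140:300,170:390]
c=cv2.imread('pics/s6.png')[160:310,130:360]
b=cv2.resize(b,(400,291));c=cv2.resize(c,(400,261));a=cv2.resize(a,(400,214))
o=np.zeros((552,800,3),np.uint8);o[:291,:400]=b;o[291:,:400]=c;o[:214,400:]=a;cv2.imwrite('pics/c6.png',o)
E
```

```text
326 [0.5448316  0.8385455  0.5173696  0.25850514] 236.98685
```

View pics/c6.png

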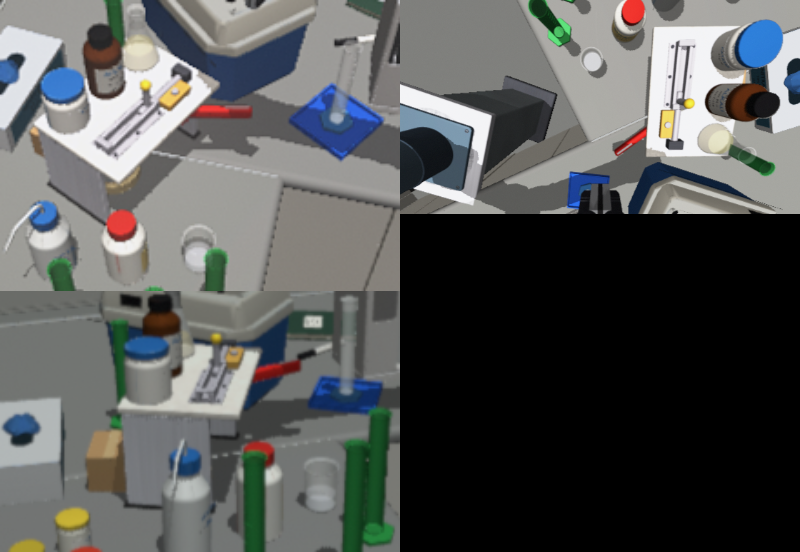

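The cylinder stands upright in the tray. The wing is at 237°, where 237.5° was expected for closed. The bolt is in its keeper and the other vessels haven't moved.

```bash
python3 -c "
from cell import manip
print(manip.close_job())"
```

```text
the job is handed in; nothing more can be done
None
```

The job is handed in: the cylinder stands upright in the spill tray, the knob is closed to its stop, and the bolt was pushed until it stopped firm with its tip in the keeper (about 14 mm by camera, 13 mm specified), with nothing else seen to have moved.

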